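Pack up the heel of a strap clamp and hold it down

TASK

The bearing bracket is waiting for its strap clamp: stack brass packers from the black packing board flat on the slotted plate under the raised heel of the blue strap, square and in line with it, as many as it takes for the strap to bed down level or just slightly heel-high, never nose-high. Then press the heel down firmly onto the stack and finish like that, still pressing, so that I can run the nut down; leave the spare packers on the board and don't disturb the other tools.

Things in the scene. Friction and masses are not known exactly. Their poses are not given: they have to be found in the camera images.
- plate: Fixed grey steel T-slotted set-up plate, 200 (x) x 360 (y) x 35 mm (z), three 12 mm slots along its y. Origin: centre of its underside, on the bench; its top is 35 mm above. Packers lie across the middle slot under the strap. Position and yaw vary.
- casting: Fixed grey bearing bracket bolted on the -y part of the plate: a foot 105 x 135 mm with a bearing hub (top 76 mm above the foot) on it. Its +y axis is the strap's direction, nose to heel; x is across the strap, z up. Origin: on the strap's centre line, straight below the nose line and 30 mm below the top of the foot. The foot's height over the plate varies from 13 to 30 mm.
- strap (a joint): Tilt of the blue clamp strap about its nose (rad): 0 level, positive heel up, negative heel down. Range -0.10 to 0.17. A spring under it keeps it at 0.17 when left alone; pressing the heel down takes about 3 N at the start and 6 N at level, without packing it sinks to -0.10.
- strap_nose (a point): Underside of the strap's half-round nose, on the tilt axis, at the top of the casting's foot (its height over the plate top is the height the packing has to match). Centre line of the strap.
- strap_heel (a point): Bottom of the half-round pad across the underside of the strap's heel, on the centre line, 105 mm from the nose line. This pad bears on the packing. It is level with strap_nose when the strap is level, and raised about 18 mm at rest. The strap is 36 mm wide; its flat underside is 4 mm above the pad's bottom, its top 20 mm above; it ends 15 mm beyond the pad.
- strap_press (a point): Top face of the strap straight above the heel pad, on the centre line: a place to press. The clamp's stud (12 mm thick, in a spring 20 mm wide, with a loose nut) stands 53 mm from here towards the nose and reaches 50 mm above the level strap's top.
- board: Fixed packing board faced with black rubber, wooden rims, 285 (x) x 227 (y) mm, its top 12 mm above the bench, with rims 5 mm higher along both long edges (at y = +-110 mm). Origin: centre of its underside. Position and yaw vary.
- packer0: Loose brass packer, 100 (x) x 32 (y) x 10 mm (z), about 270 g, one of four alike lying flat on the board. Origin: centre of its underside. Well placed, its x axis lies along the strap (either way round), its centre about 31 mm beyond the heel pad's line (away from the nose): the inner end 19 mm past the pad, the outer end clear of the strap. Grip it across the 32 mm.
- packer1: Another packer like packer0, with the same origin and axes.
- packer2: Another packer like packer0, with the same origin and axes.
- packer3: Another packer like packer0, with the same origin and axes.
- spanner: Loose steel spanner 200 mm long on the bench beyond the board; leave alone. Origin: near its middle, underside.
- oil_can: Loose green can, 42 mm wide, 90 mm tall, on the plate beside the casting; leave alone. Origin: centre of its underside.
- step_block: Loose dark steel step block 60 x 30 x 50 mm, on the plate on the other side of the casting; leave alone. Origin: centre of its underside.
Mind the look-alikes: they are no part of the job. What is shaped like the packer3 but brown or red is not meant.

How it is judged:
By the outcome, as a careful person would: the job done as asked, in the order asked, and still so for the second after the job is handed in, while the arm keeps its last pose, push and grip.
It also fails if it takes over 72 s, if anything falls off the work surface, if the arm or the gripper's body presses on something with over 40 N, if the wrist force passes 120 N, or if a joint passes its speed limit or range.

ROBOT

A 6-joint arm with a two-finger parallel gripper is mounted at the origin on the work surface. World frame = base frame: x ahead of the robot, y to its left, z up, the work surface at z = 0. Lengths are in m, angles in rad, forces in N, time in s.
With the tool pointing down it reaches from about 0.375 to 0.9 m from the base axis. Payload 3.1 kg.
Tool frame: the origin (TCP) lies midway between the tips of the shut fingers; the grasp point (between the pads) lies 19 mm behind it (manip.grasp_offset is the distance from the TCP to the grasp point, in m); z points along the fingers, y is the line along which they close (so a half turn about z gives the same grasp; the last joint's range is limited). The gripper opens to 85 mm and grips with 20 to 120 N. Pads are 22 mm wide; open, the fingers measure 114 mm over their backs; the gripper's body (76 mm by 85 mm) begins 54 mm behind the grasp point. The pads swing forward as they close: fully open they stand 13 mm farther back than shut.
Start: joints at [-1.288, 0.527, 1.433, -0, 1.181, -0.178], TCP at [0.278, -0.56, 0.231] pointing down, gripper open.
Joint ranges: [-3.08, 3.08], [-0.75, 2.2], [0.22, 2.44], [-1.43, 4.57], [0, 2.65], [-2.85, 2.85]. Speed limits (rad/s): [2.79, 2.79, 3.14, 3.14, 3.14, 3.14].

INTERFACE

Orientations are given as a unit quaternion [x, y, z, w].
In Python, from station import sensors, cams, order, manip gives the robot as it stands.
- The arm moves only by the tool move_arm, never from a script. Its argument "targets" is a list of rows, each an object of numbers: "dx", "dy", "dz": the shift along the world's x, y, z normalised to -1 to 1, where 1 is 25 mm; "rx", "ry", "rz": the turn, a rotation vector about the world's x, y, z normalised to -1 to 1, where 1 is 30 degrees. A call has exactly 10 rows; each row shifts and turns the commanded pose from where the row before left it; what a row does not reach is not made up. A row lasts 1/8 s, in which the tool goes at most 62.5 mm and 10.7 degrees, less where a joint would pass 70% of its speed; a pose out of reach is approached as far as the arm can. A call with a number of a shift or a turn outside -1 to 1 is refused whole. A call with a gripper value outside its range is refused whole. "claw" is the opening in per cent of the stroke, from 0 (shut) to 100 (fully open), set as the call begins (left out, the last holds). The fingers move at their own pace and stop on an object; "newtons" is the grip in N (left out, the last holds). Time passes only in rows, so rows that do not move let the fingers close, or fill a call up. It gives the time, the measured TCP pose, the force, the opening and the grip force at its end, in the units of the state.
- sensors.sense(): the state, without advancing time (a new reading comes with each control period).
- cams.snapshot(name): name is "scene" or "side" or "wrist"; returns the picture (400x640x3 uint8, red, green, blue); there is no depth.
- cams.camera_model(name): a dict with "fx", "fy", "cx", "cy" (pixels), "extrinsics" (4x4, takes a point from world to camera coordinates). Camera axes: x right, y down, z forward; pixel columns grow to the right and rows downward; lengths in m; the calibration is good to about 2 mm. A picture is of the moment at which its call begins: read the wrist's pose just before it. camera_model takes no time and is no camera call; for the wrist camera it gives the pose at the moment of the call.
- order.sign_off(): hands the job in; it is judged then, once.
The state is a dict: "t": time; "q": joint angles; "qd": joint speeds; "tau": joint torques, N m; "tcp_pos": TCP position; "tool_rot": TCP orientation; "force": force on the tool from outside, world axes, zero at the start; "ft_torque": the same for the moment, N m; "finger_gap": opening from 0.0 (shut) to 1.0 (fully open); "gripper_force": force on a finger pad.
Only numpy, scipy, OpenCV 4.12 (cv2) and the standard library are available. Lean on these libraries where they do the work, as an engineer would, in place of code of your own. Each camera call takes 0.05 s, during which the arm holds its last target. There are 200 camera calls.

## Working session

There is one attempt and no reset: what is moved stays moved. The work goes in short steps, Python scripts to look and compute and a tool call to move; the robot and the scene stay as the last step left them, time stands still between calls to the robot, and variables do not carry over. Pictures are saved under pics/ and viewed, at most 10 in all, crops included, and the job is handed in when it is done.

Besides the shell and the picture viewer there is one more tool, called after "Emit:" by a JSON object that holds its "op" and its "data". move_arm: Moves the arm, as the interface text tells. Scaled input: -1 to 1 covers 25 mm each way for a shift and 30 degrees each way for a turn. Its arguments: {"type":"object","properties":{"targets":{"type":"array"},"claw":{"type":"number"},"newtons":{"type":"number"}},"required":["targets"]}

```bash
mkdir -p pics; ls; cat > h.py <<'E'
import numpy as np, cv2
from station import sensors, cams, order, manip
def snap(n,f):
    m=cams.camera_model(n); im=cams.snapshot(n); cv2.imwrite('pics/'+f+'.png',im[:,:,::-1]); np.savez('pics/'+f+'.npz',fx=m['fx'],fy=m['fy'],cx=m['cx'],cy=m['cy'],E=np.array(m['extrinsics'])); return im,m
def load(f):
    return cv2.imread('pics/'+f+'.png')[:,:,::-1], {('extrinsics' if k=='E' else k):v for k,v in np.load('pics/'+f+'.npz').items()}
def ray(m,u,v):
    E=np.array(m['extrinsics']);R=E[:3,:3];c=-R.T@E[:3,3]
    d=R.T@np.array([(u-m['cx'])/m['fx'],(v-m['cy'])/m['fy'],1]);return c,d/np.linalg.norm(d)
def onz(m,u,v,z):
    c,d=ray(m,u,v);return c+d*(z-c[2])/d[2]
def tri(m1,p1,m2,p2):
    c1,d1=ray(m1,*p1);c2,d2=ray(m2,*p2)
    A=np.array([d1,-d2]).T;s=np.linalg.lstsq(A,c2-c1,rcond=None)[0]
    a=c1+s[0]*d1;b=c2+s[1]*d2;return (a+b)/2,np.linalg.norm(a-b)
def proj(m,P):
    E=np.array(m['extrinsics']);p=E[:3,:3]@np.array(P)+E[:3,3];return m['fx']*p[0]/p[2]+m['cx'],m['fy']*p[1]/p[2]+m['cy']
E
python3 - <<'E'
from h import *
for n in('scene','side'):
    im,m=snap(n,n+'0'); c,d=ray(m,m['cx'],m['cy']); print(n,m['fx'],c.round(3),d.round(3))
s=sensors.sense();print(s)
E
```

```text
pics
scene 392.0848894134976 [ 0.971 -0.423  1.068] [-0.4    0.447 -0.8  ]
side 444.1128475544426 [0.053 0.883 1.003] [ 0.337 -0.6   -0.725]
{'t': 0.1, 'q': array([-1.28851364e+00,  5.28362840e-01,  1.43378358e+00,  1.33260896e-05,
        1.18141079e+00, -1.78507345e-01]), 'qd': array([ 0.00197447, -0.0013334 , -0.00271316, -0.00165295,  0.00063109,
       -0.00081282]), 'tau': array([ 3.31608171e-04, -4.43303561e+01, -1.78586948e+01, -1.43071065e-04,
        3.89387555e-03, -6.27220729e-06]), 'tcp_pos': array([ 0.27775162, -0.55916658,  0.23043485]), 'tool_rot': array([ 9.73576373e-01,  2.28359542e-01, -4.47918823e-05, -9.81277801e-04]), 'force': array([-0.38479686, -0.15590768,  0.6634938 ]), 'ft_torque': array([ 0.00766561, -0.0041678 , -0.06184258]), 'gripper_force': 0.0, 'finger_gap': 0.9973784974327085}
```

View pics/scene0.png

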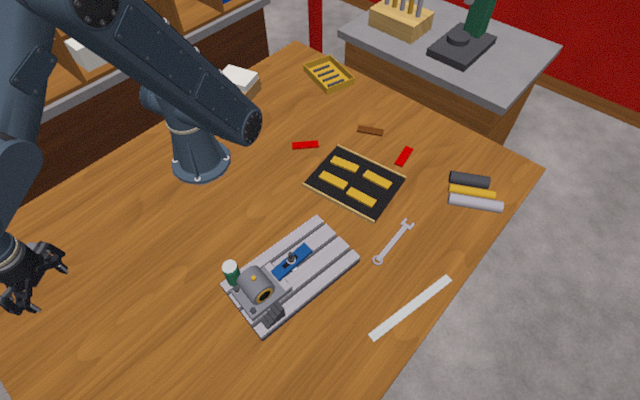

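View pics/side0.png

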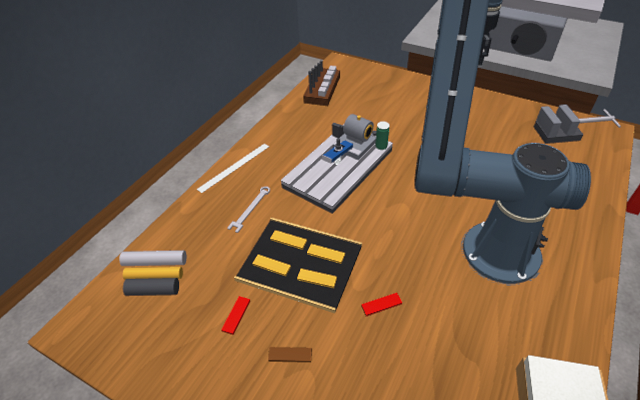

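The scene view shows the board at about (355,182) with packers at (344,164), (377,180), (333,180) and (361,198). The plate is around (290,275) with the blue strap at (292,261). The side view shows the same things, with the packers at (289,239), (326,253), (271,265) and (317,279) and the strap at (340,150).

```bash
python3 - <<'E'
from h import *
rois={'scene0':(300,140,410,220),'side0':(230,215,370,310)}
ro2={'scene0':(262,235,320,285),'side0':(320,135,360,165)}
for f in rois:
    im,m=load(f)
    hsv=cv2.cvtColor(np.ascontiguousarray(im),cv2.COLOR_RGB2HSV)
    def blobs(lo,hi,r,z,amin):
        k=cv2.inRange(hsv,lo,hi);q=np.zeros_like(k);x0,y0,x1,y1=r;q[y0:y1,x0:x1]=k[y0:y1,x0:x1]
        for c in cv2.findContours(q,cv2.RETR_EXTERNAL,cv2.CHAIN_APPROX_NONE)[0]:
            if cv2.contourArea(c)<amin: continue
            P=np.array([onz(m,u,v,z)[:2] for u,v in c[:,0]],np.float32)
            (cx,cy),(w,h),a=cv2.minAreaRect(P*1000)
            if w<h:w,h,a=h,w,a-90
            print(f,c[:,0].mean(0).round(),'xy',round(cx),round(cy),'size',round(w),round(h),'ang',round(a,1))
    blobs((18,120,120),(32,255,255),rois[f],.022,60)
    blobs((100,120,60),(120,255,255),ro2[f],.08,20)
im,m=load('scene0')
for p in[(221,288),(320,216),(360,261),(263,337)]:print('plate',p,onz(m,*p,.035).round(3))
im,m=load('side0')
for p in[(283,183),(331,207),(392,148),(345,119)]:print('plate side',p,onz(m,*p,.035).round(3))
E
```

```text
scene0 [361. 197.] xy 543 243 size 103 38 ang 8.2
scene0 [333. 179.] xy 425 238 size 104 37 ang 7.4
scene0 [377. 179.] xy 538 339 size 103 39 ang 6.8
scene0 [344. 163.] xy 408 318 size 103 39 ang 12.6
scene0 [291. 262.] xy 561 -99 size 127 39 ang 86.8
side0 [283. 293.] xy 459 406 size 283 13 ang 7.6
side0 [317. 278.] xy 405 324 size 101 38 ang 12.6
side0 [271. 264.] xy 535 344 size 102 38 ang 5.3
side0 [325. 253.] xy 422 242 size 101 39 ang 8.5
side0 [288. 239.] xy 540 248 size 102 39 ang 6.6
side0 [339. 150.] xy 559 -103 size 107 45 ang 73.9
plate (221, 288) [ 0.453 -0.276  0.035]
plate (320, 216) [0.499 0.088 0.035]
plate (360, 261) [0.693 0.048 0.035]
plate (263, 337) [ 0.64  -0.291  0.035]
plate side (283, 183) [0.666 0.071 0.035]
plate side (331, 207) [0.483 0.094 0.035]
plate side (392, 148) [ 0.427 -0.241  0.035]
plate side (345, 119) [ 0.642 -0.317  0.035]
```

```bash
python3 - <<'E'
from h import *
from scipy.spatial.transform import Rotation as R
s=sensors.sense();m=cams.camera_model('wrist');c,d=ray(m,m['cx'],m['cy']);T=R.from_quat(s['tool_rot'])
print(m['fx'],m['cx'],m['cy'],'cam in tool',T.inv().apply(c-s['tcp_pos']),'fwd',T.inv().apply(d),'right',T.inv().apply(np.array(m['extrinsics'])[0,:3]),manip.grasp_offset,[a for a in dir(manip) if a[0]!='_'])
E
```

```text
308.0265015971467 321.58190020999285 203.058912533425 cam in tool [ 0.08001136  0.00065672 -0.14291058] fwd [-3.13871909e-01 -6.56356724e-04  9.49465110e-01] right [-6.64187313e-04  9.99999668e-01  4.71725355e-04] 0.0187 ['PlanningError', 'grasp_offset']
```

Emit:
{"op": "move_arm", "data": {"targets": [{"dx": 0.4, "dy": 1, "dz": 0.1, "rz": 0.1}, {"dx": 0.6, "dy": 1, "dz": 0.1, "rz": 0.1}, {"dx": 0.6, "dy": 1, "dz": 0.1, "rz": 0.1}, {"dx": 0.6, "dy": 1, "dz": 0.1, "rz": 0.1}, {"dx": 0.6, "dy": 1, "dz": 0.1, "rz": 0.1}, {"dx": 0.6, "dy": 1, "dz": 0.1, "rz": 0.1}, {"dx": 0.6, "dy": 1, "dz": 0.1, "rz": 0.1}, {"dx": 0.6, "dy": 1, "dz": 0.1, "rz": 0.1}, {"dx": 0.6, "dy": 1, "dz": 0.0, "rz": 0.1}, {"dx": 0.6, "dy": 1, "dz": 0.0, "rz": 0.1}], "claw": 60, "newtons": 60}}

```text
schema error: expected keys dx, dy, dz, rx, ry, rz
```

Emit:
{"op": "move_arm", "data": {"targets": [{"dx": 0.6, "dy": 1, "rz": 0.1}, {"dx": 0.6, "dy": 1, "rz": 0.1}, {"dx": 0.6, "dy": 1, "rz": 0.1}, {"dx": 0.6, "dy": 1, "rz": 0.1}, {"dx": 0.6, "dy": 1, "rz": 0.1}, {"dx": 0.6, "dy": 1, "rz": 0.1}, {"dx": 0.6, "dy": 1, "rz": 0.1}, {"dx": 0.6, "dy": 1, "rz": 0.1}, {"dx": 0.6, "dy": 1, "rz": 0.1}, {"dx": 0.2, "dy": 1, "rz": 0}]}}

```text
schema error: expected keys dx, dy, dz, rx, ry, rz
```

```bash
python3 - <<'E'
from h import *
s=sensors.sense();print(s['tcp_pos'],s['t'])
snap('wrist','w1')
E
```

```text
[ 0.27775162 -0.55916658  0.23043485] 0.1
```

View pics/w1.png

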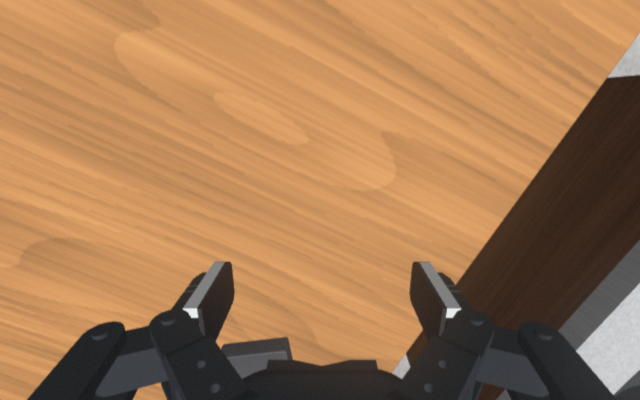

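The move was refused because every row needs all six keys. This wrist picture shows only the bench and the fingertips, at about (220,270) and (425,270).

Emit:
{"op": "move_arm", "data": {"targets": [{"dx": 0.4, "dy": 1, "dz": 0.1, "rx": 0, "ry": 0, "rz": 0.1}, {"dx": 0.6, "dy": 1, "dz": 0.1, "rx": 0, "ry": 0, "rz": 0.1}, {"dx": 0.6, "dy": 1, "dz": 0.1, "rx": 0, "ry": 0, "rz": 0.1}, {"dx": 0.6, "dy": 1, "dz": 0.1, "rx": 0, "ry": 0, "rz": 0.1}, {"dx": 0.6, "dy": 1, "dz": 0.1, "rx": 0, "ry": 0, "rz": 0.1}, {"dx": 0.6, "dy": 1, "dz": 0.1, "rx": 0, "ry": 0, "rz": 0.1}, {"dx": 0.6, "dy": 1, "dz": 0.1, "rx": 0, "ry": 0, "rz": 0.1}, {"dx": 0.6, "dy": 1, "dz": 0.1, "rx": 0, "ry": 0, "rz": 0.1}, {"dx": 0.6, "dy": 1, "dz": 0, "rx": 0, "ry": 0, "rz": 0.1}, {"dx": 0.6, "dy": 1, "dz": 0, "rx": 0, "ry": 0, "rz": 0.1}], "claw": 60, "newtons": 60}}

```text
t: 1.4
tcp_pos: [0.4232, -0.3088, 0.2512]
tool_rot: [0.881, 0.473, -0.0, -0.0]
force: [0.0, -0.5, 0.9]
finger_gap: 0.6
gripper_force: 0.0
```

Emit:
{"op": "move_arm", "data": {"targets": [{"dx": 0.6, "dy": 1, "dz": 0, "rx": 0, "ry": 0, "rz": 0.1}, {"dx": 0.6, "dy": 1, "dz": 0, "rx": 0, "ry": 0, "rz": 0.1}, {"dx": 0.6, "dy": 1, "dz": 0, "rx": 0, "ry": 0, "rz": 0.1}, {"dx": 0.6, "dy": 1, "dz": 0, "rx": 0, "ry": 0, "rz": 0.1}, {"dx": 0.6, "dy": 1, "dz": 0, "rx": 0, "ry": 0, "rz": 0.1}, {"dx": 0.6, "dy": 1, "dz": 0, "rx": 0, "ry": 0, "rz": 0.1}, {"dx": 0.6, "dy": 1, "dz": 0, "rx": 0, "ry": 0, "rz": 0.1}, {"dx": 0.6, "dy": 1, "dz": 0, "rx": 0, "ry": 0, "rz": 0.1}, {"dx": 0.6, "dy": 1, "dz": 0, "rx": 0, "ry": 0, "rz": 0.1}, {"dx": 0.2, "dy": 0.8, "dz": 0, "rx": 0, "ry": 0, "rz": 0}]}}

```text
t: 2.65
tcp_pos: [0.5634, -0.0637, 0.251]
tool_rot: [0.747, 0.665, -0.0, -0.0]
force: [0.2, -0.0, 0.4]
finger_gap: 0.599
gripper_force: 0.0
```

```bash
python3 - <<'E'
from h import *
s=sensors.sense();print(s['tcp_pos'],s['t'],s['finger_gap'])
snap('wrist','w2')
E
```

```text
[ 0.56335925 -0.06371013  0.25102932] 2.65 0.598551461757475
```

View pics/w2.png

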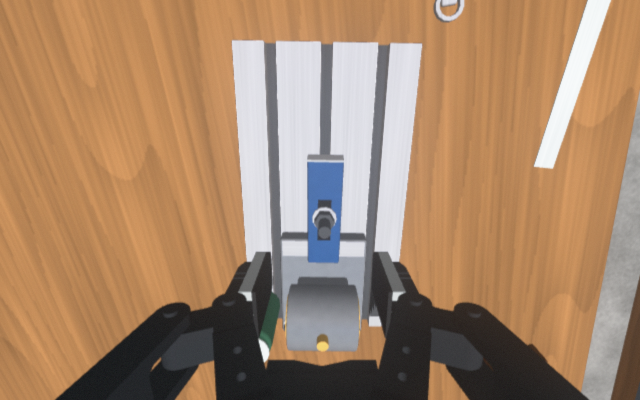

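Wrist view: the plate's far corners are at (235,42) and (419,44). The strap runs from its heel end at (325,156) to about (323,262), nearly parallel to the tool x axis. The stud is at (324,220) and the foot's end edge is at rows 235–256, columns 283–365.

I'll take a second, lower view from farther out, to get heights by parallax.

Emit:
{"op": "move_arm", "data": {"targets": [{"dx": 0.1, "dy": 0.8, "dz": -0.4, "rx": 0, "ry": 0, "rz": 0}, {"dx": 0, "dy": 0.8, "dz": -0.4, "rx": 0, "ry": 0, "rz": 0}, {"dx": 0, "dy": 0.8, "dz": -0.4, "rx": 0, "ry": 0, "rz": 0}, {"dx": 0, "dy": 0.8, "dz": -0.4, "rx": 0, "ry": 0, "rz": 0}, {"dx": 0, "dy": 0.8, "dz": -0.4, "rx": 0, "ry": 0, "rz": 0}, {"dx": 0, "dy": 0.8, "dz": -0.4, "rx": 0, "ry": 0, "rz": 0}, {"dx": 0, "dy": 0.8, "dz": -0.4, "rx": 0, "ry": 0, "rz": 0}, {"dx": 0, "dy": 0, "dz": 0, "rx": 0, "ry": 0, "rz": 0}, {"dx": 0, "dy": 0, "dz": 0, "rx": 0, "ry": 0, "rz": 0}, {"dx": 0, "dy": 0, "dz": 0, "rx": 0, "ry": 0, "rz": 0}]}}

```text
t: 3.95
tcp_pos: [0.5659, 0.0745, 0.1818]
tool_rot: [0.747, 0.665, 0.0, 0.0]
force: [-0.0, -0.3, 0.4]
finger_gap: 0.601
gripper_force: 0.0
```

```bash
python3 - <<'E'
from h import *
im,m=snap('wrist','w3')
a,_=load('w2')
A=cv2.resize(a[140:270,225:425],None,fx=3,fy=3,interpolation=cv2.INTER_CUBIC)
B=cv2.resize(im,(640,400))
A=cv2.resize(A,(600,390))
s=np.zeros((390,1,3),np.uint8)
cv2.imwrite('pics/c1.png',A[:,:,::-1]);cv2.imwrite('pics/w3v.png',B[:,:,::-1])
print(sensors.sense()['tcp_pos'])
E
```

```text
[0.56586163 0.07451444 0.18173972]
```

View pics/c1.png

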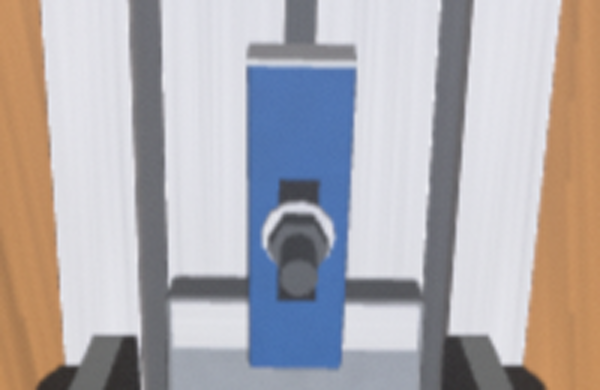

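View pics/w3.png

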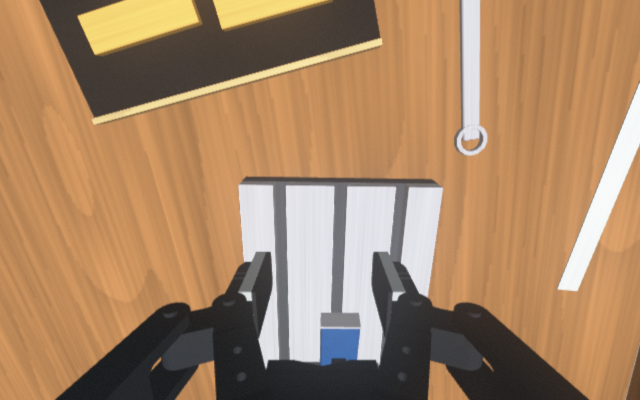

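The crop (3x, origin (225,140)) shows the strap's end face as a dark band at full-image rows 154–161, and the foot's end face as a dark band at rows 232–240. In the third view the strap's end face spans rows 313–327, columns 320–360, and the plate's end edge is at row 184. Next I'll get sub-pixel edges and heights.

```bash
cat > e.py <<'E'
from h import *
def edges(im,c0,c1,r0,r1,ax=0,th=6):
    g=im.astype(float).mean(2)if im.ndim==3 else im.astype(float)
    p=g[r0:r1,c0:c1].mean(1) if ax==0 else g[r0:r1,c0:c1].mean(0)
    d=np.diff(p);o=(r0 if ax==0 else c0);out=[]
    for i in range(1,len(d)-1):
        if abs(d[i])>th and abs(d[i])>=abs(d[i-1]) and abs(d[i])>abs(d[i+1]):
            w=d[i-1:i+2]; w=np.where(np.sign(w)==np.sign(d[i]),abs(w),0)
            out.append((round(o+i+.5+(w*[-1,0,1]).sum()/w.sum(),2),int(d[i])))
    return out
E
python3 - <<'E'
from e import *
a,ma=load('w2');b,mb=load('w3')
print('w2 strap end rows L',edges(a,309,317,145,175),'R',edges(a,334,342,145,175))
print('w3 strap end rows L',edges(b,323,332,300,340),'R',edges(b,345,356,300,340))
print('w2 foot L',edges(a,286,304,222,265),'R',edges(a,346,362,222,265))
for r in(165,175,190,205,245,258):print('w2 cols red',r,edges(a[:,:,0],298,352,r-2,r+3,1,25))
for r in(318,335,345):print('w3 cols',r,edges(b,310,370,r-1,r+2,1,12))
print('plate end w2',edges(a,285,310,35,50),edges(a,340,370,35,50),'w3',edges(b,290,325,170,195),edges(b,350,390,170,195))
for r in(70,120,140): print('plate slots w2',r,edges(a,225,430,r-3,r+4,1,10))
E
```

```text
w2 strap end rows L [(np.float64(154.11), -40), (np.float64(159.1), 39), (np.float64(161.77), -47)] R [(np.float64(154.43), -49), (np.float64(159.57), 42), (np.float64(162.17), -42)]
w3 strap end rows L [(np.float64(312.27), -53), (np.float64(326.11), 40), (np.float64(328.53), -55)] R [(np.float64(312.46), -51), (np.float64(326.33), 42), (np.float64(328.79), -49)]
w2 foot L [(np.float64(231.61), -59), (np.float64(240.28), 38), (np.float64(255.57), -27)] R [(np.float64(232.52), -65), (np.float64(240.58), 38), (np.float64(256.37), -27)]
w2 cols red 165 [(np.float64(306.73), -93), (np.float64(343.29), 86)]
w2 cols red 175 [(np.float64(306.81), -83), (np.float64(342.71), 76)]
w2 cols red 190 [(np.float64(306.81), -84), (np.float64(342.13), 63)]
w2 cols red 205 [(np.float64(306.93), -65), (np.float64(341.32), 81)]
w2 cols red 245 [(np.float64(307.37), -78), (np.float64(339.24), 83)]
w2 cols red 258 [(np.float64(307.29), -50), (np.float64(338.42), 67)]
w3 cols 318 [(np.float64(319.91), -42), (np.float64(359.17), 52)]
w3 cols 335 [(np.float64(319.67), -83), (np.float64(359.22), 57)]
w3 cols
[... 276 characters left out ...]
.89), 51)]
plate slots w2 70 [(np.float64(233.36), 59), (np.float64(264.66), -74), (np.float64(276.12), 57), (np.float64(320.6), -74), (np.float64(331.69), 66), (np.float64(376.28), -57), (np.float64(387.64), 80), (np.float64(418.83), -46)]
plate slots w2 120 [(np.float64(236.5), 62), (np.float64(266.67), -73), (np.float64(277.45), 91), (np.float64(319.59), -81), (np.float64(330.54), 87), (np.float64(372.78), -66), (np.float64(383.8), 65), (np.float64(413.7), -56)]
plate slots w2 140 [(np.float64(238.07), 42), (np.float64(267.46), -60), (np.float64(278.11), 52), (np.float64(319.69), -76), (np.float64(330.29), 75), (np.float64(371.7), -77), (np.float64(382.32), 84), (np.float64(411.66), -56)]
```

```bash
python3 - <<'E'
from e import *
a,ma=load('w2');b,mb=load('w3')
def T(n,p,q):
    P,g=tri(ma,p,mb,q);print(n,(P*1000).round(1),'gap',round(g*1000,2));return P
T('end bottom',(325.2,154.27),(339.5,312.37))
T('end top1',(325,159.33),(339.5,326.2))
T('end top2',(325,161.97),(339.4,328.66))
T('plate end L(slot1 side)',(235,41),(0,0)) if 0 else None
# plate end edge: intersection with middle slot centre
T('plate end',(326.6,41.4),(341.2,185.5))
# strap direction: both edges lie in one plane pencil; use centreline rays at strap top heights
c=lambda l,r:(l+r)/2
Pe=tri(ma,(325,161.97),mb,(339.4,328.66))[0]
# plate dir from slots at z=.035
ps=[]
for r,l,rr in((70,320.6,331.69),(120,319.59,330.54),(140,319.69,330.29)):
    ps.append(onz(ma,c(l,rr),r,.035))
ps=np.array(ps);print(ps.round(4));d=ps[0]-ps[-1];print('slot yaw',np.degrees(np.arctan2(d[1],d[0])))
for L in((233.36,238.07),(264.66,267.46),(276.12,278.11),(376.28,371.7),(387.64,382.32),(418.83,411.66)):
    d=onz(ma,L[0],70,.035)-onz(ma,L[1],140,.035);print(round(np.degrees(np.arctan2(d[1],d[0])),2),end=' ')
# strap edges in w2: vary height linearly from Pe.z at row165 dropping slope .17 toward nose
z0=Pe[2]
print()
for z0 in (Pe[2],Pe[2]-.004):
    L=[];R_=[]
    for r,l,rr in((165,306.73,343.29),(175,306.81,342.71),(190,306.81,342.13),(205,306.93,341.32),(245,307.37,339.24),(258,307.29,338.42)):
        z=z0
        for _ in range(5):
            P=onz(ma,l,r,z);z=z0-np.tan(.17)*np.linalg.norm(P[:2]-onz(ma,306.7,162,z0)[:2])
        L.append(onz(ma,l,r,z));R_.append(onz(ma,rr,r,z))
    L,R_=np.array(L),np.array(R_)
    for Q in(L,R_,(L+R_)/2):
        k=np.polyfit(Q[:,1],Q[:,0],1);print('strap yaw',90-np.degrees(np.arctan(k[0])),end=' ')
    print('width',np.linalg.norm(L-R_,axis=1).round(4),((L+R_)/2)[[0,-1]].round(4))
# foot height from w2 alone and end-face width
for u,vb,vt in((295,231.61,240.28),(354,232.52,240.58)):
    B=onz(ma,u,vb,.035);cc,dd=ray(ma,u,vt)
    n=np.array([np.cos(np.radians(83)),np.sin(np.radians(83)),0]);s=((B-cc)@n)/(dd@n);print('foot',B.round(4),(cc+s*dd).round(4))
E
```

```text
end bottom [569.9 -35.5  81.6] gap 0.1
end top1 [569.  -37.7  97.6] gap 0.6
end top2 [568.7 -40.3  97.8] gap 0.66
plate end [584.6  74.2  34.4] gap 0.73
[[ 0.5807  0.0468  0.035 ]
 [ 0.5737 -0.0047  0.035 ]
 [ 0.5711 -0.0267  0.035 ]]
slot yaw 82.6059990172954
82.41 82.54 82.49 82.48 82.49 82.66 
strap yaw 82.4174347194699 strap yaw 82.44154745298 strap yaw 82.42947905360573 width [0.0356 0.0356 0.0359 0.0358 0.0357 0.0357] [[ 0.5687 -0.0433  0.0973]
 [ 0.5539 -0.1541  0.0781]]
strap yaw 82.41743471946998 strap yaw 82.44154745298019 strap yaw 82.42947905360597 width [0.0361 0.036  0.0364 0.0363 0.0362 0.0362] [[ 0.5687 -0.0441  0.0932]
 [ 0.5537 -0.1564  0.0738]]
foot [ 0.5206 -0.136   0.035 ] [ 0.5227 -0.1363  0.0606]
foot [ 0.5947 -0.1459  0.035 ] [ 0.5924 -0.1456  0.0588]
```

Results:
- **Strap height:** the nose is about 22.5–23 mm above the plate, so the stack takes 3 packers. Two would leave the strap nose-high.
- **Strap pose:** yaw 82.45°, with the heel pad at (568,-48) mm.
- **Packer target:** centre at (572.2,-17.3) mm.

Now on to the board.

Emit:
{"op": "move_arm", "data": {"targets": [{"dx": -0.1, "dy": 0.96, "dz": 0.2, "rx": 0, "ry": 0, "rz": -0.28}, {"dx": -0.1, "dy": 0.96, "dz": 0.2, "rx": 0, "ry": 0, "rz": -0.28}, {"dx": -0.1, "dy": 0.96, "dz": 0.2, "rx": 0, "ry": 0, "rz": -0.28}, {"dx": -0.1, "dy": 0.96, "dz": 0.2, "rx": 0, "ry": 0, "rz": -0.28}, {"dx": -0.1, "dy": 0.96, "dz": 0.2, "rx": 0, "ry": 0, "rz": -0.28}, {"dx": -0.1, "dy": 0.96, "dz": 0.2, "rx": 0, "ry": 0, "rz": -0.28}, {"dx": -0.1, "dy": 0.96, "dz": 0.2, "rx": 0, "ry": 0, "rz": -0.28}, {"dx": -0.1, "dy": 0.96, "dz": 0.2, "rx": 0, "ry": 0, "rz": -0.28}, {"dx": -0.2, "dy": 0.96, "dz": 0, "rx": 0, "ry": 0, "rz": -0.28}, {"dx": 0, "dy": 0, "dz": 0, "rx": 0, "ry": 0, "rz": 0}]}}

```text
t: 5.25
tcp_pos: [0.5403, 0.292, 0.2216]
tool_rot: [0.998, 0.07, 0.0, -0.0]
force: [-0.3, -0.2, 0.4]
finger_gap: 0.601
gripper_force: 0.0
```

```bash
cat > pk.py <<'E'
from h import *
import sys
def pk(f,new=True):
    im,m=snap('wrist',f) if new else load(f)
    hsv=cv2.cvtColor(np.ascontiguousarray(im),cv2.COLOR_RGB2HSV)
    k=cv2.inRange(hsv,(18,120,200),(32,255,255))
    k=cv2.morphologyEx(k,cv2.MORPH_OPEN,np.ones((7,7),np.uint8))
    for c in cv2.findContours(k,cv2.RETR_EXTERNAL,cv2.CHAIN_APPROX_NONE)[0]:
        if cv2.contourArea(c)<1200: continue
        P=np.array([onz(m,u,v,.022)[:2] for u,v in c[:,0]],np.float32)*1000
        (x,y),(w,h),a=cv2.minAreaRect(P)
        if w<h:w,h,a=h,w,a-90
        print(c[:,0].mean(0).round(),'xy',round(x,1),round(y,1),'size',round(w,1),round(h,1),'ang',round(a,1))
pk(sys.argv[1])
E
python3 pk.py w4; python3 -c "
from h import *
s=sensors.sense();print(s['tcp_pos'],s['tool_rot'],s['t'])"
```

```text
[349. 265.] xy 425.4 240.0 size 100.3 31.1 ang 8.8
[275. 174.] xy 532.7 341.3 size 89.7 31.4 ang 6.2
[358. 180.] xy 542.8 245.7 size 98.4 30.9 ang 6.9
[0.54047244 0.29101809 0.22146021] [9.97579483e-01 6.95347507e-02 1.64177946e-04 2.56215833e-04] 5.3
```

View pics/w4.png

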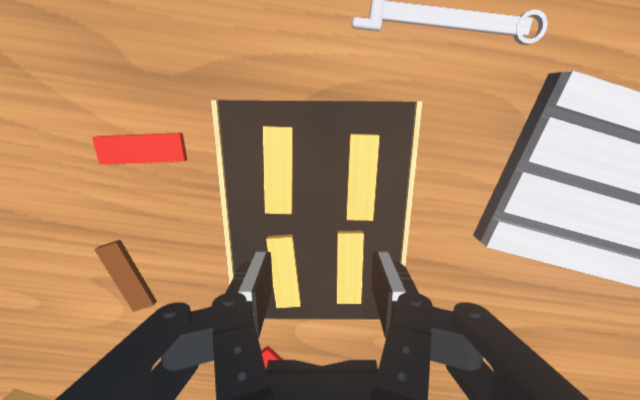

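The board shows four packers: A at (362,177), C at (278,170), B at (349,267) and D at (285,270). The red and brown decoys lie outside the board. A measures (543,246) mm at 6.9°, matching the first views. I'll take A first, gripped 18 mm towards its +x end.

Emit:
{"op": "move_arm", "data": {"targets": [{"dx": 0.2, "dy": -0.43, "dz": -0.83, "rx": 0, "ry": 0, "rz": -0.036}, {"dx": 0.2, "dy": -0.43, "dz": -0.83, "rx": 0, "ry": 0, "rz": 0}, {"dx": 0.2, "dy": -0.43, "dz": -0.83, "rx": 0, "ry": 0, "rz": 0}, {"dx": 0.2, "dy": -0.43, "dz": -0.83, "rx": 0, "ry": 0, "rz": 0}, {"dx": 0, "dy": 0, "dz": -1, "rx": 0, "ry": 0, "rz": 0}, {"dx": 0, "dy": 0, "dz": -1, "rx": 0, "ry": 0, "rz": 0}, {"dx": 0, "dy": 0, "dz": -1, "rx": 0, "ry": 0, "rz": 0}, {"dx": 0, "dy": 0, "dz": -1, "rx": 0, "ry": 0, "rz": 0}, {"dx": 0, "dy": 0, "dz": -0.66, "rx": 0, "ry": 0, "rz": 0}, {"dx": 0, "dy": 0, "dz": -0.3, "rx": 0, "ry": 0, "rz": 0}]}}

```text
t: 6.55
tcp_pos: [0.5603, 0.2473, 0.0134]
tool_rot: [0.998, 0.059, -0.001, 0.0]
force: [-0.1, -0.1, 0.4]
finger_gap: 0.598
gripper_force: 0.0
```

Emit:
{"op": "move_arm", "data": {"targets": [{"dx": 0, "dy": 0, "dz": 0, "rx": 0, "ry": 0, "rz": 0}, {"dx": 0, "dy": 0, "dz": 0, "rx": 0, "ry": 0, "rz": 0}, {"dx": 0, "dy": 0, "dz": 0, "rx": 0, "ry": 0, "rz": 0}, {"dx": 0, "dy": 0, "dz": 0, "rx": 0, "ry": 0, "rz": 0}, {"dx": 0, "dy": 0, "dz": 0, "rx": 0, "ry": 0, "rz": 0}, {"dx": 0, "dy": 0, "dz": 0, "rx": 0, "ry": 0, "rz": 0}, {"dx": 0, "dy": 0, "dz": 0, "rx": 0, "ry": 0, "rz": 0}, {"dx": 0, "dy": 0, "dz": 0, "rx": 0, "ry": 0, "rz": 0}, {"dx": 0, "dy": 0, "dz": 0.1, "rx": 0, "ry": 0, "rz": 0}, {"dx": 0, "dy": 0, "dz": 0.3, "rx": 0, "ry": 0, "rz": 0}], "claw": 0, "newtons": 60}}

```text
t: 7.8
tcp_pos: [0.5592, 0.248, 0.0235]
tool_rot: [0.998, 0.059, -0.002, 0.0]
force: [0.9, -0.0, -2.7]
finger_gap: 0.345
gripper_force: 59.5
```

Gripped and lifted: the force shows the packer's 2.7 N. Carrying it to the plate.

Emit:
{"op": "move_arm", "data": {"targets": [{"dx": 0, "dy": 0, "dz": 1, "rx": 0, "ry": 0, "rz": 0}, {"dx": 0.1, "dy": -0.99, "dz": 0.5, "rx": 0, "ry": 0, "rz": 0.315}, {"dx": 0.1, "dy": -0.99, "dz": 0.2, "rx": 0, "ry": 0, "rz": 0.315}, {"dx": 0.1, "dy": -0.99, "dz": 0, "rx": 0, "ry": 0, "rz": 0.315}, {"dx": 0.1, "dy": -0.99, "dz": 0, "rx": 0, "ry": 0, "rz": 0.315}, {"dx": 0.1, "dy": -0.99, "dz": 0, "rx": 0, "ry": 0, "rz": 0.315}, {"dx": 0.1, "dy": -0.99, "dz": 0, "rx": 0, "ry": 0, "rz": 0.315}, {"dx": 0.1, "dy": -0.99, "dz": 0, "rx": 0, "ry": 0, "rz": 0.315}, {"dx": 0.1, "dy": -0.99, "dz": -0.1, "rx": 0, "ry": 0, "rz": 0.315}, {"dx": 0, "dy": 0, "dz": -0.5, "rx": 0, "ry": 0, "rz": 0}]}}

```text
t: 9.05
tcp_pos: [0.5814, 0.0486, 0.0523]
tool_rot: [0.754, 0.657, 0.001, 0.001]
force: [0.1, 0.4, -1.7]
finger_gap: 0.35
gripper_force: 59.9
```

```bash
python3 - <<'E'
from h import *
s=sensors.sense();print(s['tcp_pos'],np.degrees(2*np.arctan2(s['tool_rot'][1],s['tool_rot'][0])),s['tool_rot'],s['force'])
im,m=snap('wrist','w5')
E
```

```text
[0.58143327 0.04860794 0.05227597] 82.11403842632292 [7.54055867e-01 6.56809381e-01 7.53271205e-04 7.86966323e-04] [ 0.0662791   0.42761684 -1.69670994]
```

View pics/w5.png

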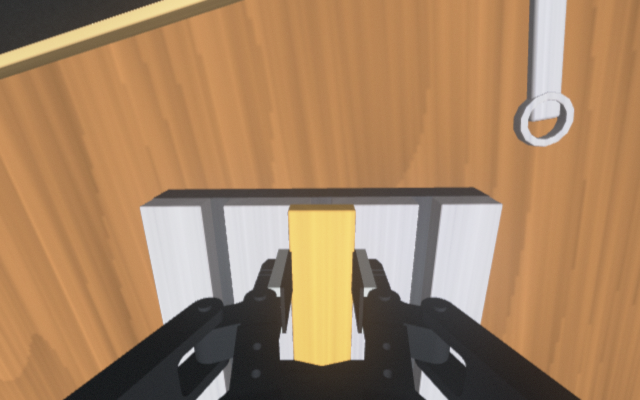

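The packer hangs square in the grip, columns 290–355, with its outer end at row 207 (about 33 mm beyond the TCP, so the grip offset is about 17 mm). The plate's end is behind it. Sliding in under the heel.

Emit:
{"op": "move_arm", "data": {"targets": [{"dx": 0, "dy": 0, "dz": -0.4, "rx": 0, "ry": 0, "rz": 0.011}, {"dx": -0.05, "dy": -0.38, "dz": 0, "rx": 0, "ry": 0, "rz": 0}, {"dx": -0.05, "dy": -0.38, "dz": 0, "rx": 0, "ry": 0, "rz": 0}, {"dx": -0.06, "dy": -0.4, "dz": 0, "rx": 0, "ry": 0, "rz": 0}, {"dx": -0.06, "dy": -0.4, "dz": 0, "rx": 0, "ry": 0, "rz": 0}, {"dx": -0.06, "dy": -0.4, "dz": 0, "rx": 0, "ry": 0, "rz": 0}, {"dx": 0, "dy": 0, "dz": -0.1, "rx": 0, "ry": 0, "rz": 0}, {"dx": 0, "dy": 0, "dz": -0.05, "rx": 0, "ry": 0, "rz": 0}, {"dx": 0, "dy": 0, "dz": 0, "rx": 0, "ry": 0, "rz": 0}, {"dx": 0, "dy": 0, "dz": 0, "rx": 0, "ry": 0, "rz": 0}]}}

```text
t: 10.35
tcp_pos: [0.5734, 0.0016, 0.038]
tool_rot: [0.751, 0.661, -0.0, -0.0]
force: [-1.1, -0.7, -1.9]
finger_gap: 0.349
gripper_force: 59.9
```

Emit:
{"op": "move_arm", "data": {"targets": [{"dx": 0.04, "dy": -0.08, "dz": 0, "rx": 0, "ry": 0, "rz": -0.005}, {"dx": 0, "dy": 0, "dz": 0, "rx": 0, "ry": 0, "rz": 0}, {"dx": 0, "dy": 0, "dz": -0.03, "rx": 0, "ry": 0, "rz": 0}, {"dx": 0, "dy": 0, "dz": -0.03, "rx": 0, "ry": 0, "rz": 0}, {"dx": 0, "dy": 0, "dz": 0, "rx": 0, "ry": 0, "rz": 0}, {"dx": 0, "dy": 0, "dz": 0, "rx": 0, "ry": 0, "rz": 0}, {"dx": 0, "dy": 0, "dz": 0, "rx": 0, "ry": 0, "rz": 0}, {"dx": 0, "dy": 0, "dz": 0, "rx": 0, "ry": 0, "rz": 0}, {"dx": 0, "dy": 0, "dz": 0, "rx": 0, "ry": 0, "rz": 0}, {"dx": 0, "dy": 0, "dz": 0, "rx": 0, "ry": 0, "rz": 0}]}}

```text
t: 11.6
tcp_pos: [0.5747, -0.0008, 0.0377]
tool_rot: [0.752, 0.659, 0.0, 0.0]
force: [-1.4, -0.2, 5.4]
finger_gap: 0.35
gripper_force: 60.8
```

Emit:
{"op": "move_arm", "data": {"targets": [{"dx": 0, "dy": 0, "dz": 0, "rx": 0, "ry": 0, "rz": 0}, {"dx": 0, "dy": 0, "dz": 0, "rx": 0, "ry": 0, "rz": 0}, {"dx": 0, "dy": 0, "dz": 0, "rx": 0, "ry": 0, "rz": 0}, {"dx": 0, "dy": 0, "dz": 0, "rx": 0, "ry": 0, "rz": 0}, {"dx": 0, "dy": 0, "dz": 0.2, "rx": 0, "ry": 0, "rz": 0}, {"dx": 0, "dy": 0.1, "dz": 0.8, "rx": 0, "ry": 0, "rz": 0}, {"dx": 0, "dy": 0.4, "dz": 1, "rx": 0, "ry": 0, "rz": 0}, {"dx": 0, "dy": 0.5, "dz": 1, "rx": 0, "ry": 0, "rz": 0}, {"dx": 0, "dy": 0.5, "dz": 1, "rx": 0, "ry": 0, "rz": 0}, {"dx": 0, "dy": 0, "dz": 0.5, "rx": 0, "ry": 0, "rz": 0}], "claw": 60}}

```text
t: 12.85
tcp_pos: [0.5749, 0.0373, 0.1507]
tool_rot: [0.751, 0.66, 0.001, 0.001]
force: [0.6, -0.3, 0.3]
finger_gap: 0.598
gripper_force: 0.0
```

```bash
python3 - <<'E'
from h import *
im,m=load('w4')
from e import *
L=(edges(im,268,288,115,140),edges(im,268,288,200,225));print(L)
a=onz(m,278,L[0][0][0],.022);b=onz(m,278.4,L[1][0][0],.022);print('C',a,b,(a+b)/2)
s=sensors.sense();print(s['tcp_pos'],s['tool_rot'])
im,m=snap('wrist','w6')
hsv=cv2.cvtColor(np.ascontiguousarray(im),cv2.COLOR_RGB2HSV)
k=cv2.inRange(hsv,(18,120,200),(32,255,255));k[:150]=0
k=cv2.morphologyEx(k,cv2.MORPH_OPEN,np.ones((5,5),np.uint8))
c=max(cv2.findContours(k,cv2.RETR_EXTERNAL,cv2.CHAIN_APPROX_NONE)[0],key=cv2.contourArea)
print(c[:,0].min(0),c[:,0].max(0))
P=np.array([onz(m,u,v,.045)[:2] for u,v in c[:,0]],np.float32)*1000
r=cv2.minAreaRect(P);print(r,cv2.boxPoints(r).round(1).tolist())
E
```

```text
([(np.float64(126.42), 63)], [(np.float64(213.46), -78)])
C [0.58784851 0.34561188 0.022     ] [0.48793209 0.33569869 0.022     ] [0.5378903  0.34065529 0.022     ]
[0.5749481  0.03732812 0.1507032 ] [0.7513596  0.65989194 0.00078397 0.00087831]
[310 208] [343 299]
((572.5421752929688, -15.223072052001953), (91.25393676757812, 29.73200035095215), 82.53974151611328) [[551.9000244140625, -58.5], [581.4000244140625, -62.400001525878906], [593.2000122070312, 28.100000381469727], [563.7000122070312, 31.899999618530273]]
```

View pics/w6.png

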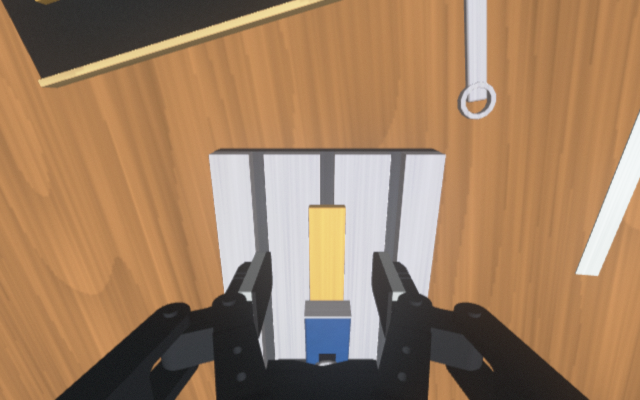

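The first packer lies under the strap in line with it. Its outer end is at row 207, columns 310–345, within about 1 mm of the wish and at yaw 82.5°. Now packer C.

Emit:
{"op": "move_arm", "data": {"targets": [{"dx": -0.06, "dy": 1, "dz": 0, "rx": 0, "ry": 0, "rz": -0.256}, {"dx": -0.06, "dy": 1, "dz": 0, "rx": 0, "ry": 0, "rz": -0.256}, {"dx": -0.06, "dy": 1, "dz": 0, "rx": 0, "ry": 0, "rz": -0.256}, {"dx": -0.06, "dy": 1, "dz": 0, "rx": 0, "ry": 0, "rz": -0.256}, {"dx": -0.06, "dy": 1, "dz": 0, "rx": 0, "ry": 0, "rz": -0.256}, {"dx": -0.06, "dy": 1, "dz": 0, "rx": 0, "ry": 0, "rz": -0.256}, {"dx": -0.06, "dy": 1, "dz": 0, "rx": 0, "ry": 0, "rz": -0.256}, {"dx": -0.06, "dy": 1, "dz": 0, "rx": 0, "ry": 0, "rz": -0.256}, {"dx": -0.06, "dy": 1, "dz": 0, "rx": 0, "ry": 0, "rz": -0.256}, {"dx": -0.06, "dy": 1, "dz": 0, "rx": 0, "ry": 0, "rz": -0.256}]}}

```text
t: 14.15
tcp_pos: [0.5591, 0.2866, 0.148]
tool_rot: [0.999, 0.047, -0.001, 0.0]
force: [0.2, -0.0, -0.1]
finger_gap: 0.597
gripper_force: 0.0
```

Emit:
{"op": "move_arm", "data": {"targets": [{"dx": -0.04, "dy": 0.7, "dz": 0, "rx": 0, "ry": 0, "rz": 0}, {"dx": -0.04, "dy": 0.7, "dz": -0.5, "rx": 0, "ry": 0, "rz": 0}, {"dx": -0.04, "dy": 0.7, "dz": -0.7, "rx": 0, "ry": 0, "rz": 0}, {"dx": -0.02, "dy": 0.1, "dz": -0.8, "rx": 0, "ry": 0, "rz": 0}, {"dx": 0, "dy": 0, "dz": -0.8, "rx": 0, "ry": 0, "rz": 0}, {"dx": 0, "dy": 0, "dz": -0.8, "rx": 0, "ry": 0, "rz": 0}, {"dx": 0, "dy": 0, "dz": -0.6, "rx": 0, "ry": 0, "rz": 0}, {"dx": 0, "dy": 0, "dz": -0.4, "rx": 0, "ry": 0, "rz": 0}, {"dx": 0, "dy": 0, "dz": 0, "rx": 0, "ry": 0, "rz": 0}, {"dx": 0, "dy": 0, "dz": 0, "rx": 0, "ry": 0, "rz": 0}]}}

```text
t: 15.4
tcp_pos: [0.5565, 0.3419, 0.0347]
tool_rot: [0.999, 0.05, 0.001, -0.0]
force: [0.6, 0.5, 0.5]
finger_gap: 0.598
gripper_force: 0.0
```

Position is good; down the last 21 mm, then grip.

Emit:
{"op": "move_arm", "data": {"targets": [{"dx": 0, "dy": 0, "dz": -0.5, "rx": 0, "ry": 0, "rz": 0}, {"dx": 0, "dy": 0, "dz": -0.25, "rx": 0, "ry": 0, "rz": 0}, {"dx": 0, "dy": 0, "dz": -0.1, "rx": 0, "ry": 0, "rz": 0}, {"dx": 0, "dy": 0, "dz": 0, "rx": 0, "ry": 0, "rz": 0}, {"dx": 0, "dy": 0, "dz": 0, "rx": 0, "ry": 0, "rz": 0}, {"dx": 0, "dy": 0, "dz": 0, "rx": 0, "ry": 0, "rz": 0}, {"dx": 0, "dy": 0, "dz": 0, "rx": 0, "ry": 0, "rz": 0}, {"dx": 0, "dy": 0, "dz": 0, "rx": 0, "ry": 0, "rz": 0}, {"dx": 0, "dy": 0, "dz": 0, "rx": 0, "ry": 0, "rz": 0}, {"dx": 0, "dy": 0, "dz": 0, "rx": 0, "ry": 0, "rz": 0}]}}

```text
t: 16.65
tcp_pos: [0.5559, 0.3417, 0.0128]
tool_rot: [0.999, 0.05, -0.0, -0.0]
force: [0.5, -0.7, 0.2]
finger_gap: 0.599
gripper_force: 0.0
```

Emit:
{"op": "move_arm", "data": {"targets": [{"dx": 0, "dy": 0, "dz": 0, "rx": 0, "ry": 0, "rz": 0}, {"dx": 0, "dy": 0, "dz": 0, "rx": 0, "ry": 0, "rz": 0}, {"dx": 0, "dy": 0, "dz": 0, "rx": 0, "ry": 0, "rz": 0}, {"dx": 0, "dy": 0, "dz": 0, "rx": 0, "ry": 0, "rz": 0}, {"dx": 0, "dy": 0, "dz": 0, "rx": 0, "ry": 0, "rz": 0}, {"dx": 0, "dy": 0, "dz": 0, "rx": 0, "ry": 0, "rz": 0}, {"dx": 0, "dy": 0, "dz": 0.1, "rx": 0, "ry": 0, "rz": 0}, {"dx": 0, "dy": 0, "dz": 0.5, "rx": 0, "ry": 0, "rz": 0}, {"dx": 0, "dy": 0, "dz": 1, "rx": 0, "ry": 0, "rz": 0}, {"dx": 0, "dy": 0, "dz": 1, "rx": 0, "ry": 0, "rz": 0}], "claw": 0}}

```text
t: 17.9
tcp_pos: [0.5554, 0.3412, 0.0781]
tool_rot: [0.999, 0.05, -0.001, 0.0]
force: [0.6, -0.3, -3.3]
finger_gap: 0.351
gripper_force: 59.7
```

Emit:
{"op": "move_arm", "data": {"targets": [{"dx": 0.09, "dy": -0.97, "dz": 0, "rx": 0, "ry": 0, "rz": 0.213}, {"dx": 0.09, "dy": -0.97, "dz": 0, "rx": 0, "ry": 0, "rz": 0.213}, {"dx": 0.09, "dy": -0.97, "dz": 0, "rx": 0, "ry": 0, "rz": 0.213}, {"dx": 0.09, "dy": -0.97, "dz": 0, "rx": 0, "ry": 0, "rz": 0.213}, {"dx": 0.09, "dy": -0.97, "dz": 0, "rx": 0, "ry": 0, "rz": 0.213}, {"dx": 0.09, "dy": -0.97, "dz": 0, "rx": 0, "ry": 0, "rz": 0.213}, {"dx": 0.09, "dy": -0.97, "dz": 0, "rx": 0, "ry": 0, "rz": 0.213}, {"dx": 0.09, "dy": -0.97, "dz": 0, "rx": 0, "ry": 0, "rz": 0.213}, {"dx": 0.09, "dy": -0.97, "dz": 0, "rx": 0, "ry": 0, "rz": 0.213}, {"dx": 0.09, "dy": -0.97, "dz": 0, "rx": 0, "ry": 0, "rz": 0.213}]}}

```text
t: 19.15
tcp_pos: [0.5781, 0.0982, 0.0779]
tool_rot: [0.82, 0.572, -0.0, -0.0]
force: [0.4, 0.1, -2.6]
finger_gap: 0.355
gripper_force: 59.8
```

Emit:
{"op": "move_arm", "data": {"targets": [{"dx": 0.09, "dy": -0.97, "dz": 0, "rx": 0, "ry": 0, "rz": 0.213}, {"dx": 0.05, "dy": -0.97, "dz": 0, "rx": 0, "ry": 0, "rz": 0.213}, {"dx": 0, "dy": 0, "dz": -0.4, "rx": 0, "ry": 0, "rz": 0}, {"dx": 0, "dy": 0, "dz": -0.3, "rx": 0, "ry": 0, "rz": 0}, {"dx": 0, "dy": 0, "dz": 0, "rx": 0, "ry": 0, "rz": 0}, {"dx": 0, "dy": 0, "dz": 0, "rx": 0, "ry": 0, "rz": 0}, {"dx": 0, "dy": 0, "dz": 0, "rx": 0, "ry": 0, "rz": 0}, {"dx": 0, "dy": 0, "dz": 0, "rx": 0, "ry": 0, "rz": 0}, {"dx": 0, "dy": 0, "dz": 0, "rx": 0, "ry": 0, "rz": 0}, {"dx": 0, "dy": 0, "dz": 0, "rx": 0, "ry": 0, "rz": 0}]}}

```text
t: 20.4
tcp_pos: [0.582, 0.0507, 0.0604]
tool_rot: [0.753, 0.659, 0.0, 0.0]
force: [-0.4, -0.2, -2.4]
finger_gap: 0.351
gripper_force: 59.7
```

```bash
cat > gripped.py <<'E'
from h import *; from e import edges; import sys
from scipy.spatial.transform import Rotation as R
s=sensors.sense();im,m=snap('wrist',sys.argv[1]);off=float(sys.argv[2])
print(s['tcp_pos'].round(4),'yaw',np.degrees(2*np.arctan2(s['tool_rot'][1],s['tool_rot'][0])).round(2),'F',s['force'].round(1))
B=im[:,:,2].copy()
ed=edges(B,300,345,190,225,0,10);print(ed)
T=R.from_quat(s['tool_rot'])
for v,_ in ed:
    P=onz(m,322,v,s['tcp_pos'][2]-off+.010);print(v,(T.inv().apply(P-s['tcp_pos'])*1000).round(1))
E
python3 gripped.py w7 .001; python3 - <<'E'
from h import *;from e import edges
im,m=load('w5');print(edges(im[:,:,2],300,345,190,225,0,10))
E
```

```text
[0.582  0.0507 0.0604] yaw 82.38 F [-0.4 -0.2 -2.4]
[(np.float64(195.87), 22), (np.float64(203.21), 21), (np.float64(205.98), -35), (np.float64(211.74), 19)]
195.87 [38.9  0.1 -9. ]
203.21 [35.4  0.1 -9. ]
205.98 [34.   0.1 -9. ]
211.74 [31.2  0.1 -9. ]
[(np.float64(196.59), 21), (np.float64(204.08), -17), (np.float64(210.27), 19)]
```

Emit:
{"op": "move_arm", "data": {"targets": [{"dx": 0, "dy": 0, "dz": -0.35, "rx": 0, "ry": 0, "rz": 0}, {"dx": -0.06, "dy": -0.4, "dz": 0, "rx": 0, "ry": 0, "rz": 0}, {"dx": -0.06, "dy": -0.4, "dz": 0, "rx": 0, "ry": 0, "rz": 0}, {"dx": -0.06, "dy": -0.4, "dz": 0, "rx": 0, "ry": 0, "rz": 0}, {"dx": -0.06, "dy": -0.4, "dz": 0, "rx": 0, "ry": 0, "rz": 0}, {"dx": -0.06, "dy": -0.4, "dz": 0, "rx": 0, "ry": 0, "rz": 0}, {"dx": 0, "dy": 0, "dz": -0.1, "rx": 0, "ry": 0, "rz": 0}, {"dx": 0, "dy": 0, "dz": 0, "rx": 0, "ry": 0, "rz": 0}, {"dx": 0, "dy": 0, "dz": 0, "rx": 0, "ry": 0, "rz": 0}, {"dx": 0, "dy": 0, "dz": 0, "rx": 0, "ry": 0, "rz": 0}]}}

```text
t: 21.7
tcp_pos: [0.5745, 0.0011, 0.049]
tool_rot: [0.752, 0.659, 0.0, -0.0]
force: [0.2, -0.1, -3.2]
finger_gap: 0.348
gripper_force: 59.7
```

Emit:
{"op": "move_arm", "data": {"targets": [{"dx": 0, "dy": 0, "dz": -0.04, "rx": 0, "ry": 0, "rz": 0}, {"dx": 0, "dy": 0, "dz": -0.04, "rx": 0, "ry": 0, "rz": 0}, {"dx": 0, "dy": 0, "dz": 0, "rx": 0, "ry": 0, "rz": 0}, {"dx": 0, "dy": 0, "dz": 0, "rx": 0, "ry": 0, "rz": 0}, {"dx": 0, "dy": 0, "dz": 0, "rx": 0, "ry": 0, "rz": 0}, {"dx": 0, "dy": 0, "dz": 0, "rx": 0, "ry": 0, "rz": 0}, {"dx": 0, "dy": 0, "dz": 0, "rx": 0, "ry": 0, "rz": 0}, {"dx": 0, "dy": 0, "dz": 0, "rx": 0, "ry": 0, "rz": 0}, {"dx": 0, "dy": 0, "dz": 0, "rx": 0, "ry": 0, "rz": 0}, {"dx": 0, "dy": 0, "dz": 0, "rx": 0, "ry": 0, "rz": 0}]}}

```text
t: 22.95
tcp_pos: [0.5745, 0.0007, 0.0471]
tool_rot: [0.753, 0.659, 0.0, 0.0]
force: [0.4, 0.2, -3.0]
finger_gap: 0.351
gripper_force: 59.7
```

Emit:
{"op": "move_arm", "data": {"targets": [{"dx": 0, "dy": 0, "dz": -0.03, "rx": 0, "ry": 0, "rz": 0}, {"dx": 0, "dy": 0, "dz": -0.02, "rx": 0, "ry": 0, "rz": 0}, {"dx": 0, "dy": 0, "dz": 0, "rx": 0, "ry": 0, "rz": 0}, {"dx": 0, "dy": 0, "dz": 0, "rx": 0, "ry": 0, "rz": 0}, {"dx": 0, "dy": 0, "dz": 0, "rx": 0, "ry": 0, "rz": 0}, {"dx": 0, "dy": 0, "dz": 0, "rx": 0, "ry": 0, "rz": 0}, {"dx": 0, "dy": 0, "dz": 0, "rx": 0, "ry": 0, "rz": 0}, {"dx": 0, "dy": 0, "dz": 0, "rx": 0, "ry": 0, "rz": 0}, {"dx": 0, "dy": 0, "dz": 0, "rx": 0, "ry": 0, "rz": 0}, {"dx": 0, "dy": 0, "dz": 0, "rx": 0, "ry": 0, "rz": 0}]}}

```text
t: 24.2
tcp_pos: [0.5745, 0.0008, 0.0463]
tool_rot: [0.752, 0.659, 0.0, 0.0]
force: [-1.5, -0.3, 5.3]
finger_gap: 0.354
gripper_force: 60.7
```

Emit:
{"op": "move_arm", "data": {"targets": [{"dx": 0, "dy": 0, "dz": 0, "rx": 0, "ry": 0, "rz": 0}, {"dx": 0, "dy": 0, "dz": 0, "rx": 0, "ry": 0, "rz": 0}, {"dx": 0, "dy": 0, "dz": 0, "rx": 0, "ry": 0, "rz": 0}, {"dx": 0, "dy": 0, "dz": 0, "rx": 0, "ry": 0, "rz": 0}, {"dx": 0, "dy": 0, "dz": 0.2, "rx": 0, "ry": 0, "rz": 0}, {"dx": 0, "dy": 0.1, "dz": 0.8, "rx": 0, "ry": 0, "rz": 0}, {"dx": 0, "dy": 0.4, "dz": 1, "rx": 0, "ry": 0, "rz": 0}, {"dx": 0, "dy": 0.5, "dz": 1, "rx": 0, "ry": 0, "rz": 0}, {"dx": 0, "dy": 0.5, "dz": 1, "rx": 0, "ry": 0, "rz": 0}, {"dx": 0, "dy": 0, "dz": 0.5, "rx": 0, "ry": 0, "rz": 0}], "claw": 60}}

```text
t: 25.45
tcp_pos: [0.575, 0.0388, 0.16]
tool_rot: [0.752, 0.659, 0.001, 0.001]
force: [0.4, 0.3, 0.9]
finger_gap: 0.607
gripper_force: 0.0
```

```bash
cat > st.py <<'E'
from h import *; import sys
s=sensors.sense();print(s['tcp_pos'],s['tool_rot'],s['t'])
im,m=snap('wrist',sys.argv[1])
hsv=cv2.cvtColor(np.ascontiguousarray(im),cv2.COLOR_RGB2HSV)
k=cv2.inRange(hsv,(18,120,200),(32,255,255));k[:150]=0
k=cv2.morphologyEx(k,cv2.MORPH_OPEN,np.ones((5,5),np.uint8))
c=max(cv2.findContours(k,cv2.RETR_EXTERNAL,cv2.CHAIN_APPROX_NONE)[0],key=cv2.contourArea)
print(c[:,0].min(0),c[:,0].max(0))
P=np.array([onz(m,u,v,float(sys.argv[2]))[:2] for u,v in c[:,0]],np.float32)*1000
r=cv2.minAreaRect(P);print(r,cv2.boxPoints(r).round(1).tolist())
b=im[190:320,270:380];cv2.imwrite('pics/'+sys.argv[1]+'c.png',cv2.resize(b,None,fx=4,fy=4,interpolation=cv2.INTER_CUBIC)[:,:,::-1])
E
python3 st.py w8 .055
```

```text
[0.57495002 0.03881103 0.15999506] [0.75203913 0.65911734 0.00079606 0.00092255] 25.45
[310 209] [344 293]
((572.9327392578125, -10.54287338256836), (83.76779174804688, 29.691009521484375), 81.7516098022461) [[552.2000122070312, -49.900001525878906], [581.5999755859375, -54.099998474121094], [593.5999755859375, 28.799999237060547], [564.2000122070312, 33.0]]
```

View pics/w8c.png

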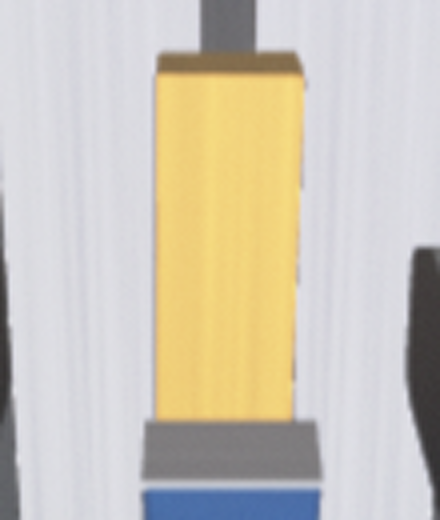

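The crop shows the second packer squarely on the first, running in under the strap's grey end face. Next I fetch the third, packer B.

Emit:
{"op": "move_arm", "data": {"targets": [{"dx": -0.59, "dy": 0.91, "dz": 0, "rx": 0, "ry": 0, "rz": -0.273}, {"dx": -0.59, "dy": 0.91, "dz": 0, "rx": 0, "ry": 0, "rz": -0.273}, {"dx": -0.59, "dy": 0.91, "dz": 0, "rx": 0, "ry": 0, "rz": -0.273}, {"dx": -0.59, "dy": 0.91, "dz": 0, "rx": 0, "ry": 0, "rz": -0.273}, {"dx": -0.59, "dy": 0.91, "dz": 0, "rx": 0, "ry": 0, "rz": -0.273}, {"dx": -0.59, "dy": 0.91, "dz": -0.4, "rx": 0, "ry": 0, "rz": -0.273}, {"dx": -0.58, "dy": 0.91, "dz": -0.6, "rx": 0, "ry": 0, "rz": -0.273}, {"dx": -0.58, "dy": 0.91, "dz": -0.6, "rx": 0, "ry": 0, "rz": -0.273}, {"dx": -0.58, "dy": 0.9, "dz": -0.6, "rx": 0, "ry": 0, "rz": -0.273}, {"dx": 0, "dy": 0, "dz": -0.6, "rx": 0, "ry": 0, "rz": 0}]}}

```text
t: 26.75
tcp_pos: [0.4411, 0.2431, 0.0872]
tool_rot: [0.997, 0.077, -0.001, 0.0]
force: [0.3, -0.8, 0.1]
finger_gap: 0.598
gripper_force: 0.0
```

```bash
python3 pk.py w9; python3 -c "
from h import *
s=sensors.sense();print(s['tcp_pos'],np.degrees(2*np.arctan2(s['tool_rot'][1],s['tool_rot'][0])),s['t'])"
```

```text
[204. 248.] xy 407.9 323.5 size 100.2 27.4 ang 12.6
[315. 242.] xy 425.6 240.6 size 99.2 30.6 ang 9.3
[0.44106331 0.24220592 0.08571486] 8.84721223547559 26.8
```

Emit:
{"op": "move_arm", "data": {"targets": [{"dx": 0.09, "dy": 0.04, "dz": -0.7, "rx": 0, "ry": 0, "rz": 0.005}, {"dx": 0, "dy": 0, "dz": -0.8, "rx": 0, "ry": 0, "rz": 0}, {"dx": 0, "dy": 0, "dz": -0.7, "rx": 0, "ry": 0, "rz": 0}, {"dx": 0, "dy": 0, "dz": -0.4, "rx": 0, "ry": 0, "rz": 0}, {"dx": 0, "dy": 0, "dz": -0.2, "rx": 0, "ry": 0, "rz": 0}, {"dx": 0, "dy": 0, "dz": -0.08, "rx": 0, "ry": 0, "rz": 0}, {"dx": 0, "dy": 0, "dz": 0, "rx": 0, "ry": 0, "rz": 0}, {"dx": 0, "dy": 0, "dz": 0, "rx": 0, "ry": 0, "rz": 0}, {"dx": 0, "dy": 0, "dz": 0, "rx": 0, "ry": 0, "rz": 0}, {"dx": 0, "dy": 0, "dz": 0, "rx": 0, "ry": 0, "rz": 0}]}}

```text
t: 28.05
tcp_pos: [0.4448, 0.2438, 0.0165]
tool_rot: [0.997, 0.077, 0.0, -0.0]
force: [-0.3, 0.1, 0.3]
finger_gap: 0.598
gripper_force: 0.0
```

Emit:
{"op": "move_arm", "data": {"targets": [{"dx": 0, "dy": 0, "dz": 0, "rx": 0, "ry": 0, "rz": 0}, {"dx": 0, "dy": 0, "dz": 0, "rx": 0, "ry": 0, "rz": 0}, {"dx": 0, "dy": 0, "dz": 0, "rx": 0, "ry": 0, "rz": 0}, {"dx": 0, "dy": 0, "dz": 0, "rx": 0, "ry": 0, "rz": 0}, {"dx": 0, "dy": 0, "dz": 0, "rx": 0, "ry": 0, "rz": 0}, {"dx": 0, "dy": 0, "dz": 0, "rx": 0, "ry": 0, "rz": 0}, {"dx": 0, "dy": 0, "dz": 0.1, "rx": 0, "ry": 0, "rz": 0}, {"dx": 0, "dy": 0, "dz": 0.7, "rx": 0, "ry": 0, "rz": 0}, {"dx": 0, "dy": 0, "dz": 1, "rx": 0, "ry": 0, "rz": 0}, {"dx": 0, "dy": 0, "dz": 1, "rx": 0, "ry": 0, "rz": 0}], "claw": 0}}

```text
t: 29.3
tcp_pos: [0.4442, 0.2436, 0.0865]
tool_rot: [0.997, 0.077, -0.001, 0.0]
force: [0.8, 0.9, -1.9]
finger_gap: 0.347
gripper_force: 59.7
```

Emit:
{"op": "move_arm", "data": {"targets": [{"dx": 0.61, "dy": -0.86, "dz": 0, "rx": 0, "ry": 0, "rz": 0.273}, {"dx": 0.61, "dy": -0.86, "dz": 0, "rx": 0, "ry": 0, "rz": 0.273}, {"dx": 0.61, "dy": -0.86, "dz": 0, "rx": 0, "ry": 0, "rz": 0.273}, {"dx": 0.61, "dy": -0.86, "dz": 0, "rx": 0, "ry": 0, "rz": 0.273}, {"dx": 0.61, "dy": -0.86, "dz": 0, "rx": 0, "ry": 0, "rz": 0.273}, {"dx": 0.61, "dy": -0.86, "dz": 0, "rx": 0, "ry": 0, "rz": 0.273}, {"dx": 0.61, "dy": -0.86, "dz": 0, "rx": 0, "ry": 0, "rz": 0.273}, {"dx": 0.61, "dy": -0.86, "dz": 0, "rx": 0, "ry": 0, "rz": 0.273}, {"dx": 0.61, "dy": -0.86, "dz": -0.2, "rx": 0, "ry": 0, "rz": 0.27}, {"dx": 0, "dy": 0, "dz": -0.4, "rx": 0, "ry": 0, "rz": 0}]}}

```text
t: 30.55
tcp_pos: [0.5835, 0.0487, 0.071]
tool_rot: [0.753, 0.658, 0.001, 0.001]
force: [-0.5, -0.4, -1.9]
finger_gap: 0.346
gripper_force: 59.7
```

```bash
python3 gripped.py w10 .0045
```

```text
[0.5835 0.0487 0.071 ] yaw 82.24 F [-0.5 -0.4 -1.9]
[(np.float64(195.42), 27), (np.float64(206.42), -55), (np.float64(212.47), 19)]
195.42 [38.1  0.1 -5.5]
206.42 [32.7  0.1 -5.5]
212.47 [29.6  0.1 -5.5]
```

Emit:
{"op": "move_arm", "data": {"targets": [{"dx": 0, "dy": 0, "dz": -0.28, "rx": 0, "ry": 0, "rz": 0}, {"dx": -0.07, "dy": -0.38, "dz": 0, "rx": 0, "ry": 0, "rz": 0}, {"dx": -0.07, "dy": -0.38, "dz": 0, "rx": 0, "ry": 0, "rz": 0}, {"dx": -0.07, "dy": -0.38, "dz": 0, "rx": 0, "ry": 0, "rz": 0}, {"dx": -0.07, "dy": -0.38, "dz": 0, "rx": 0, "ry": 0, "rz": 0}, {"dx": -0.07, "dy": -0.38, "dz": 0, "rx": 0, "ry": 0, "rz": 0.005}, {"dx": 0, "dy": 0, "dz": -0.04, "rx": 0, "ry": 0, "rz": 0}, {"dx": 0, "dy": 0, "dz": 0, "rx": 0, "ry": 0, "rz": 0}, {"dx": 0, "dy": 0, "dz": 0, "rx": 0, "ry": 0, "rz": 0}, {"dx": 0, "dy": 0, "dz": 0, "rx": 0, "ry": 0, "rz": 0}]}}

```text
t: 31.85
tcp_pos: [0.5732, 0.0031, 0.0633]
tool_rot: [0.751, 0.66, 0.0, -0.0]
force: [0.3, -0.2, -2.1]
finger_gap: 0.349
gripper_force: 59.7
```

Emit:
{"op": "move_arm", "data": {"targets": [{"dx": 0.05, "dy": -0.06, "dz": 0, "rx": 0, "ry": 0, "rz": -0.004}, {"dx": 0, "dy": 0, "dz": -0.04, "rx": 0, "ry": 0, "rz": 0}, {"dx": 0, "dy": 0, "dz": -0.04, "rx": 0, "ry": 0, "rz": 0}, {"dx": 0, "dy": 0, "dz": -0.03, "rx": 0, "ry": 0, "rz": 0}, {"dx": 0, "dy": 0, "dz": 0, "rx": 0, "ry": 0, "rz": 0}, {"dx": 0, "dy": 0, "dz": 0, "rx": 0, "ry": 0, "rz": 0}, {"dx": 0, "dy": 0, "dz": 0, "rx": 0, "ry": 0, "rz": 0}, {"dx": 0, "dy": 0, "dz": 0, "rx": 0, "ry": 0, "rz": 0}, {"dx": 0, "dy": 0, "dz": 0, "rx": 0, "ry": 0, "rz": 0}, {"dx": 0, "dy": 0, "dz": 0, "rx": 0, "ry": 0, "rz": 0}]}}

```text
t: 33.1
tcp_pos: [0.5744, 0.0012, 0.0606]
tool_rot: [0.752, 0.659, 0.0, 0.0]
force: [-0.9, 0.4, -2.6]
finger_gap: 0.349
gripper_force: 59.7
```

Emit:
{"op": "move_arm", "data": {"targets": [{"dx": 0, "dy": 0, "dz": -0.03, "rx": 0, "ry": 0, "rz": 0}, {"dx": 0, "dy": 0, "dz": -0.02, "rx": 0, "ry": 0, "rz": 0}, {"dx": 0, "dy": 0, "dz": 0, "rx": 0, "ry": 0, "rz": 0}, {"dx": 0, "dy": 0, "dz": 0, "rx": 0, "ry": 0, "rz": 0}, {"dx": 0, "dy": 0, "dz": 0, "rx": 0, "ry": 0, "rz": 0}, {"dx": 0, "dy": 0, "dz": 0, "rx": 0, "ry": 0, "rz": 0}, {"dx": 0, "dy": 0, "dz": 0, "rx": 0, "ry": 0, "rz": 0}, {"dx": 0, "dy": 0, "dz": 0, "rx": 0, "ry": 0, "rz": 0}, {"dx": 0, "dy": 0, "dz": 0, "rx": 0, "ry": 0, "rz": 0}, {"dx": 0, "dy": 0, "dz": 0, "rx": 0, "ry": 0, "rz": 0}]}}

```text
t: 34.35
tcp_pos: [0.5745, 0.0012, 0.0598]
tool_rot: [0.752, 0.659, 0.0, 0.0]
force: [-2.3, 0.7, 5.8]
finger_gap: 0.343
gripper_force: 60.6
```

Emit:
{"op": "move_arm", "data": {"targets": [{"dx": 0, "dy": 0, "dz": 0, "rx": 0, "ry": 0, "rz": 0}, {"dx": 0, "dy": 0, "dz": 0, "rx": 0, "ry": 0, "rz": 0}, {"dx": 0, "dy": 0, "dz": 0, "rx": 0, "ry": 0, "rz": 0}, {"dx": 0, "dy": 0, "dz": 0, "rx": 0, "ry": 0, "rz": 0}, {"dx": 0, "dy": 0, "dz": 0.2, "rx": 0, "ry": 0, "rz": 0}, {"dx": 0, "dy": 0.1, "dz": 0.8, "rx": 0, "ry": 0, "rz": 0}, {"dx": 0, "dy": 0.4, "dz": 1, "rx": 0, "ry": 0, "rz": 0}, {"dx": 0, "dy": 0.5, "dz": 1, "rx": 0, "ry": 0, "rz": 0}, {"dx": 0, "dy": 0.5, "dz": 1, "rx": 0, "ry": 0, "rz": 0}, {"dx": 0, "dy": 0, "dz": 0.5, "rx": 0, "ry": 0, "rz": 0}], "claw": 60}}

```text
t: 35.6
tcp_pos: [0.575, 0.0393, 0.1735]
tool_rot: [0.752, 0.66, 0.001, 0.001]
force: [0.6, 0.0, -0.2]
finger_gap: 0.603
gripper_force: 0.0
```

```bash
python3 st.py w11 .065; python3 - <<'E'
from e import *
im,m=load('w11')
print(edges(im,318,336,200,225)[:5])
for r in(225,245,270):print(r,edges(im[:,:,2],295,360,r-2,r+3,1,12))
print('strap end',edges(im,310,320,285,325),edges(im,335,345,285,325))
E
```

```text
[0.57499607 0.03929037 0.17352644] [0.75153807 0.65968849 0.00084251 0.00095463] 35.6
[310 209] [343 285]
((573.2615356445312, -7.494544982910156), (76.15512084960938, 29.69440269470215), 81.8398208618164) [[553.2000122070312, -43.099998474121094], [582.5999755859375, -47.29999923706055], [593.4000244140625, 28.100000381469727], [564.0, 32.29999923706055]]
[(np.float64(203.28), 36), (np.float64(205.59), -43), (np.float64(208.36), 38)]
225 [(np.float64(308.23), -54), (np.float64(344.45), 77)]
245 [(np.float64(308.65), -76), (np.float64(344.09), 49)]
270 [(np.float64(308.67), -68), (np.float64(343.35), 71)]
strap end [(np.float64(286.12), -29), (np.float64(299.48), 41), (np.float64(301.94), -39)] [(np.float64(286.1), -30), (np.float64(299.45), 40), (np.float64(301.93), -40)]
```

```bash
python3 - <<'E'
from h import *
ma,mb,mc=[load(f)[1] for f in('w2','w11','w6')]
P,g=tri(ma,(325.2,154.27),mb,(327,286.1));print('end bottom',(P*1000).round(1),g)
P,g=tri(ma,(325,159.33),mb,(327,299.46));print('end top',(P*1000).round(1),g)
E
```

```text
end bottom [569.9 -35.5  81.6] 4.333835240152462e-06
end top [569.4 -37.7  97.7] 3.368531905525634e-05
```

Emit:
{"op": "move_arm", "data": {"targets": [{"dx": 0, "dy": 0, "dz": 0, "rx": 0, "ry": 0, "rz": 0}, {"dx": 0, "dy": 0, "dz": 0, "rx": 0, "ry": 0, "rz": 0}, {"dx": -0.07, "dy": -0.88, "dz": -0.2, "rx": 0, "ry": 0, "rz": 0}, {"dx": -0.07, "dy": -0.88, "dz": -0.4, "rx": 0, "ry": 0, "rz": 0}, {"dx": -0.07, "dy": -0.88, "dz": -0.4, "rx": 0, "ry": 0, "rz": 0}, {"dx": -0.07, "dy": -0.87, "dz": -0.4, "rx": 0, "ry": 0, "rz": 0}, {"dx": 0, "dy": 0, "dz": -0.4, "rx": 0, "ry": 0, "rz": 0}, {"dx": 0, "dy": 0, "dz": -0.4, "rx": 0, "ry": 0, "rz": 0}, {"dx": 0, "dy": 0, "dz": -0.3, "rx": 0, "ry": 0, "rz": 0}, {"dx": 0, "dy": 0, "dz": 0, "rx": 0, "ry": 0, "rz": 0}], "claw": 0}}

```text
t: 36.9
tcp_pos: [0.5669, -0.0482, 0.1085]
tool_rot: [0.752, 0.659, -0.0, -0.001]
force: [0.4, -0.2, -0.1]
finger_gap: 0.0
gripper_force: 0.0
```

Emit:
{"op": "move_arm", "data": {"targets": [{"dx": 0.04, "dy": 0, "dz": -0.3, "rx": 0, "ry": 0, "rz": 0}, {"dx": 0, "dy": 0, "dz": -0.2, "rx": 0, "ry": 0, "rz": 0}, {"dx": 0, "dy": 0, "dz": -0.1, "rx": 0, "ry": 0, "rz": 0}, {"dx": 0, "dy": 0, "dz": -0.1, "rx": 0, "ry": 0, "rz": 0}, {"dx": 0, "dy": 0, "dz": -0.1, "rx": 0, "ry": 0, "rz": 0}, {"dx": 0, "dy": 0, "dz": -0.1, "rx": 0, "ry": 0, "rz": 0}, {"dx": 0, "dy": 0, "dz": 0, "rx": 0, "ry": 0, "rz": 0}, {"dx": 0, "dy": 0, "dz": 0, "rx": 0, "ry": 0, "rz": 0}, {"dx": 0, "dy": 0, "dz": 0, "rx": 0, "ry": 0, "rz": 0}, {"dx": 0, "dy": 0, "dz": 0, "rx": 0, "ry": 0, "rz": 0}]}}

```text
t: 38.15
tcp_pos: [0.5688, -0.0487, 0.0872]
tool_rot: [0.752, 0.659, 0.001, 0.0]
force: [0.6, 2.9, 4.9]
finger_gap: 0.0
gripper_force: 2.4
```

Emit:
{"op": "move_arm", "data": {"targets": [{"dx": 0, "dy": 0, "dz": -0.06, "rx": 0, "ry": 0, "rz": 0}, {"dx": 0, "dy": 0, "dz": -0.04, "rx": 0, "ry": 0, "rz": 0}, {"dx": 0, "dy": 0, "dz": -0.03, "rx": 0, "ry": 0, "rz": 0}, {"dx": 0, "dy": 0, "dz": 0, "rx": 0, "ry": 0, "rz": 0}, {"dx": 0, "dy": 0, "dz": 0, "rx": 0, "ry": 0, "rz": 0}, {"dx": 0, "dy": 0, "dz": 0, "rx": 0, "ry": 0, "rz": 0}, {"dx": 0, "dy": 0, "dz": 0, "rx": 0, "ry": 0, "rz": 0}, {"dx": 0, "dy": 0, "dz": 0, "rx": 0, "ry": 0, "rz": 0}, {"dx": 0, "dy": 0, "dz": 0, "rx": 0, "ry": 0, "rz": 0}, {"dx": 0, "dy": 0, "dz": 0, "rx": 0, "ry": 0, "rz": 0}]}}

```text
t: 39.4
tcp_pos: [0.5689, -0.0486, 0.0853]
tool_rot: [0.752, 0.659, 0.001, 0.0]
force: [-1.0, 4.4, 13.5]
finger_gap: 0.001
gripper_force: 6.5
```

The strap beds at 85 mm, as predicted for three packers. I'll press a bit harder.

Emit:
{"op": "move_arm", "data": {"targets": [{"dx": 0, "dy": 0, "dz": -0.02, "rx": 0, "ry": 0, "rz": 0}, {"dx": 0, "dy": 0, "dz": -0.02, "rx": 0, "ry": 0, "rz": 0}, {"dx": 0, "dy": 0, "dz": 0, "rx": 0, "ry": 0, "rz": 0}, {"dx": 0, "dy": 0, "dz": 0, "rx": 0, "ry": 0, "rz": 0}, {"dx": 0, "dy": 0, "dz": 0, "rx": 0, "ry": 0, "rz": 0}, {"dx": 0, "dy": 0, "dz": 0, "rx": 0, "ry": 0, "rz": 0}, {"dx": 0, "dy": 0, "dz": 0, "rx": 0, "ry": 0, "rz": 0}, {"dx": 0, "dy": 0, "dz": 0, "rx": 0, "ry": 0, "rz": 0}, {"dx": 0, "dy": 0, "dz": 0, "rx": 0, "ry": 0, "rz": 0}, {"dx": 0, "dy": 0, "dz": 0, "rx": 0, "ry": 0, "rz": 0}]}}

```text
t: 40.65
tcp_pos: [0.569, -0.0486, 0.0851]
tool_rot: [0.752, 0.659, 0.001, 0.001]
force: [-1.8, 3.9, 18.0]
finger_gap: 0.001
gripper_force: 9.2
```

Emit:
{"op": "move_arm", "data": {"targets": [{"dx": 0, "dy": 0, "dz": -0.03, "rx": 0, "ry": 0, "rz": 0}, {"dx": 0, "dy": 0, "dz": 0, "rx": 0, "ry": 0, "rz": 0}, {"dx": 0, "dy": 0, "dz": 0, "rx": 0, "ry": 0, "rz": 0}, {"dx": 0, "dy": 0, "dz": 0, "rx": 0, "ry": 0, "rz": 0}, {"dx": 0, "dy": 0, "dz": 0, "rx": 0, "ry": 0, "rz": 0}, {"dx": 0, "dy": 0, "dz": 0, "rx": 0, "ry": 0, "rz": 0}, {"dx": 0, "dy": 0, "dz": 0, "rx": 0, "ry": 0, "rz": 0}, {"dx": 0, "dy": 0, "dz": 0, "rx": 0, "ry": 0, "rz": 0}, {"dx": 0, "dy": 0, "dz": 0, "rx": 0, "ry": 0, "rz": 0}, {"dx": 0, "dy": 0, "dz": 0, "rx": 0, "ry": 0, "rz": 0}]}}

```text
t: 41.9
tcp_pos: [0.569, -0.0486, 0.085]
tool_rot: [0.752, 0.659, 0.001, 0.001]
force: [-3.8, 5.2, 22.2]
finger_gap: -0.001
gripper_force: 11.3
```

```bash
sed -i 's/k\[:150\]=0/k[:60]=0;k[:,:200]=0/' st.py; python3 st.py w12 .065
```

```text
[ 0.56896668 -0.04859157  0.08500417] [7.52043791e-01 6.59112221e-01 8.82315808e-04 6.61040843e-04] 41.9
[290 100] [350 223]
((574.0648803710938, -1.6879501342773438), (66.41634368896484, 31.015460968017578), 82.26197814941406) [[554.2000122070312, -32.5], [585.0, -36.70000076293945], [593.9000244140625, 29.100000381469727], [563.2000122070312, 33.29999923706055]]
```

The stack is square (82.3° against the strap's 82.4°), its outer end hasn't moved, and the press is at 22 N. Handing in.

```bash
python3 -c "
from station import order
print(order.sign_off())"
```

```text
the job is handed in; nothing more can be done
None
```

Three brass packers are stacked square and in line under the heel, and the strap beds about 7 mm heel-high (0.07 rad) because two packers would have left it nose-high; the arm is still pressing the heel at about 22 N, and the fourth packer is still on the board.

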